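# Snap two carving tools back into the spring clips of a sloping rack

### The arm

A 6-joint arm with a two-finger parallel gripper is mounted at the origin on the work surface. World frame = base frame: x ahead of the robot, y to its left, z up, the work surface at z = 0. Lengths are in m, angles in rad, forces in N, time in s.
With the tool pointing down it reaches from about 0.375 to 0.9 m from the base axis. Payload 3.1 kg.
Tool frame: the origin (TCP) lies midway between the tips of the shut fingers; the grasp point (between the pads) lies 19 mm behind it (manip.grasp_offset is the distance from the TCP to the grasp point, in m); z points along the fingers, y is the line along which they close (so a half turn about z gives the same grasp; the last joint's range is limited). The gripper opens to 85 mm and grips with 20 to 120 N. Pads are 22 mm wide; open, the fingers measure 114 mm over their backs; the gripper's body (76 mm by 85 mm) begins 54 mm behind the grasp point. The pads swing forward as they close: fully open they stand 13 mm farther back than shut.
Start: joints at [-1.337, 0.527, 1.433, -0, 1.181, -0.178], TCP at [0.25, -0.573, 0.231] pointing down, gripper open.
Joint ranges: [-3.08, 3.08], [-0.75, 2.2], [0.22, 2.44], [-1.43, 4.57], [0, 2.65], [-2.85, 2.85]. Speed limits (rad/s): [2.79, 2.79, 3.14, 3.14, 3.14, 3.14].

### API

Orientations are given as a unit quaternion [x, y, z, w].
In Python, from station import sensors, cams, order, manip gives the robot as it stands.
- The arm moves only by the tool move_arm, never from a script. Its argument "targets" is a list of rows, each an object of numbers: "dx", "dy", "dz": the shift along the world's x, y, z normalised to -1 to 1, where 1 is 25 mm; "rx", "ry", "rz": the turn, a rotation vector about the world's x, y, z normalised to -1 to 1, where 1 is 30 degrees. A call has exactly 10 rows; each row shifts and turns the commanded pose from where the row before left it; what a row does not reach is not made up. A row lasts 1/8 s, in which the tool goes at most 62.5 mm and 10.7 degrees, less where a joint would pass 70% of its speed; a pose out of reach is approached as far as the arm can. A call with a number of a shift or a turn outside -1 to 1 is refused whole. A call with a gripper value outside its range is refused whole. "claw" is the opening in per cent of the stroke, from 0 (shut) to 100 (fully open), set as the call begins (left out, the last holds). The fingers move at their own pace and stop on an object; "newtons" is the grip in N (left out, the last holds). Time passes only in rows, so rows that do not move let the fingers close, or fill a call up. It gives the time, the measured TCP pose, the force, the opening and the grip force at its end, in the units of the state.
- sensors.sense(): the state, without advancing time (a new reading comes with each control period).
- cams.snapshot(name): name is "scene" or "top" or "wrist"; returns the picture (480x640x3 uint8, red, green, blue); there is no depth.
- cams.camera_model(name): a dict with "fx", "fy", "cx", "cy" (pixels), "distortion" ([k1, k2, p1, p2, k3] as OpenCV has them; the pictures are not rectified), "extrinsics" (4x4, takes a point from world to camera coordinates). Camera axes: x right, y down, z forward; pixel columns grow to the right and rows downward; lengths in m; the calibration is good to about 2 mm. A picture is of the moment at which its call begins: read the wrist's pose just before it. camera_model takes no time and is no camera call; for the wrist camera it gives the pose at the moment of the call.
- order.sign_off(): hands the job in; it is judged then, once.
The state is a dict: "t": time; "q": joint angles; "qd": joint speeds; "tau": joint torques, N m; "tcp_pos": TCP position; "tool_rot": TCP orientation; "force": force on the tool from outside, world axes, zero at the start; "ft_torque": the same for the moment, N m; "finger_gap": opening from 0.0 (shut) to 1.0 (fully open); "gripper_force": force on a finger pad.
Only numpy, scipy, OpenCV 4.12 (cv2) and the standard library are available. Lean on these libraries where they do the work, as an engineer would, in place of code of your own. Each camera call takes 0.05 s, during which the arm holds its last target. There are 200 camera calls.

### The job

Put the two carving tools that lie on the desk away in the sloping rack: the thick-handled gouge in the empty pair of wide clips, the slim-handled knife in the empty pair of narrow clips, each lying straight up the slope with its blade uppermost and its handle centred in the pair. Press each handle in squarely until both its clips snap over it, then stop pushing and let go. Leave the tools already in the rack, and the wooden block and the bamboo pot on the desk, where they are.

Things in the scene. Friction and masses are not known exactly. Their poses are not given: they have to be found in the camera images.
- gouge_mid (a point): middle of the beech handle of the gouge (thick handle, U-shaped channel blade): round handle 26 mm across, 130 mm long, domed ends; brass ferrule, steel blade; tool 214 mm long, about 100 g. Point on the handle's centreline half-way along it, 13 mm above the desk at the start; x axis from butt to blade. Its turn about its own axis does not matter
- gouge_tip (a point): tip of the gouge's blade, on the centreline of the handle, 149 mm from its middle
- knife_mid (a point): middle of the beech handle of the knife (slim handle, narrow flat blade with an angled tip): round handle 19 mm across, 130 mm long, domed ends; brass ferrule, steel blade; tool 214 mm long, about 60 g. Point on the handle's centreline half-way along it, 9.5 mm above the desk at the start; x axis from butt to blade. Its turn about its own axis does not matter
- knife_tip (a point): tip of the knife's blade, on the centreline of the handle, 149 mm from its middle
- clips_wide: EMPTY pair of wide spring clips for a 26 mm handle: two in line up the slope, each 16 mm long, centred 42 mm below and above this point; nothing between them, so fingers fit beside the handle; board 30.5 mm behind. Point: where the handle's middle lies when home. x up the slope along the handle, y across, z straight out of the rack's face (28 degrees from vertical)
- wide_mouth (a point): mouth of that wide pair, level with the ends of the flared lips, 18 mm out along z. A handle goes in along -z: it meets the lips with its centreline 19 mm out from home, resistance of the pair peaks at about 8 to 16 N some 12 to 16 mm out, then gives way; from about 3 mm out the jaws pull it down on a rigid seat (home) and hold it
- clips_slim: EMPTY pair of narrow spring clips for a 19 mm handle: two in line up the slope, each 16 mm long, centred 42 mm below and above this point; nothing between them, so fingers fit beside the handle; board 27 mm behind. Point: where the handle's middle lies when home. x up the slope along the handle, y across, z straight out of the rack's face (28 degrees from vertical)
- slim_mouth (a point): mouth of that narrow pair, level with the ends of the flared lips, 13 mm out along z. A handle goes in along -z: it meets the lips with its centreline 14 mm out from home, resistance of the pair peaks at about 8 to 16 N some 9 to 12 mm out, then gives way; from about 3 mm out the jaws pull it down on a rigid seat (home) and hold it
- seats_wide: the rigid steel bottoms of that wide pair of clips, on which the handle lies when home, 13 mm below the home point; the jaws alone press a handle on them with about 10 N
- seats_slim: the rigid steel bottoms of that narrow pair of clips, on which the handle lies when home, 9.5 mm below the home point; the jaws alone press a handle on them with about 10 N
- rack: fixed wooden rack: board 280 mm wide, 250 mm up the slope, face 28 degrees from level, rising away from the robot to 135 mm; two dark battens 16 mm high carry four pairs of clips side by side 64 mm apart, two wide and two narrow in any order, one of each taken and one empty. Origin: on the desk under the middle of its low front edge; x to its back, z up
- vee_tool: bystander: thick-handled V-shaped parting tool (26 mm handle, 130 mm long) held in the other wide pair of clips, blade up the slope; origin at the middle of its handle
- chisel: bystander: slim-handled flat chisel (19 mm handle, 130 mm long) held in the other narrow pair of clips, blade up the slope; origin at the middle of its handle
- block_mid (a point): bystander: dark wooden carving block, 75 x 55 x 42 mm, standing on the desk in front of the rack; its centre
- pot_mid (a point): bystander: open, empty bamboo brush pot, 90 mm in diameter and 125 mm high, standing on the desk in front of the rack; its centre
Mind the look-alikes: they are no part of the job. What is shaped like the part that bears gouge_mid but turquoise is not meant. Leave any turquoise look-alike of the part that bears knife_mid alone.

How it is judged:
By the outcome, as a careful person would: the job done as asked, in the order asked, and still so for the second after the job is handed in, with the robot touching nothing.
It also fails if it takes over 54 s, if anything falls off the work surface, if the arm or the gripper's body presses on something with over 40 N, if the wrist force passes 120 N, or if a joint passes its speed limit or range.

## Working session

There is one attempt and no reset: what is moved stays moved. The work goes in short steps, Python scripts to look and compute and a tool call to move; the robot and the scene stay as the last step left them, time stands still between calls to the robot, and variables do not carry over. Pictures are saved under pics/ and viewed, at most 12 in all, crops included, and the job is handed in when it is done.

Besides the shell and the picture viewer there is one more tool, called after "Request:" as name(argument=value, ...), one argument or row to a line, values as JSON. move_arm: Moves the arm, as the interface text tells. Scaled input: -1 to 1 covers 25 mm each way for a shift and 30 degrees each way for a turn. Its arguments: {"type":"object","properties":{"targets":{"type":"array"},"claw":{"type":"number"},"newtons":{"type":"number"}},"required":["targets"]}

```bash
mkdir -p pics; ls
python3 - <<'E'
from station import sensors,cams,order,manip
import cv2,numpy as np
s=sensors.sense();print(s);print(manip.grasp_offset)
for n in("scene","top"):
    im=cams.snapshot(n);cv2.imwrite(f"pics/{n}0.png",im[:,:,::-1])
    m=cams.camera_model(n);print(n,{k:np.round(v,4).tolist() for k,v in m.items()})
E
```

```text
pics
{'t': 0.0, 'q': array([-1.33748183e+00,  5.28481177e-01,  1.43390132e+00, -2.08498632e-06,
        1.18139315e+00, -1.78477309e-01]), 'qd': array([ 6.73934033e-04,  6.48164587e-04,  9.12247031e-04, -8.89850232e-04,
        6.07019055e-05,  6.99943989e-04]), 'tau': array([ 2.31044596e-04, -4.42346334e+01, -1.78022754e+01, -2.50425919e-04,
        8.55421677e-03, -1.08129927e-05]), 'tcp_pos': array([ 0.25002912, -0.5720297 ,  0.23032471]), 'tool_rot': array([ 9.78877551e-01,  2.04444488e-01, -3.08872671e-05, -1.09106218e-03]), 'force': array([ 0.63743343, -0.65143065, -0.26445805]), 'ft_torque': array([-0.03037534,  0.02288521, -0.0133474 ]), 'gripper_force': 0.0, 'finger_gap': 0.9999115180725953}
0.0187
scene {'fx': 515.5205, 'fy': 515.5205, 'cx': 319.0654, 'cy': 245.9445, 'distortion': [0.0375, 0.0, 0.0, 0.0, 0.0], 'extrinsics': [[0.5536, 0.8328, 0.0035, -0.2365], [0.6109, -0.4032, -0.6814, -0.2588], [-0.5661, 0.3793, -0.7319, 1.7693], [0.0, 0.0, 0.0, 1.0]]}
top {'fx': 547.5508, 'fy': 547.5508, 'cx': 318.8672, 'cy': 232.1192, 'distortion': [-0.1041, 0.0, 0.0, 0.0, 0.0], 'extrinsics': [[-0.0247, -0.9995, 0.0218, -0.0512], [-0.9957, 0.0227, -0.0899, 0.4938], [0.0893, -0.0239, -0.9957, 1.3404], [0.0, 0.0, 0.0, 1.0]]}
```

View pics/top0.png

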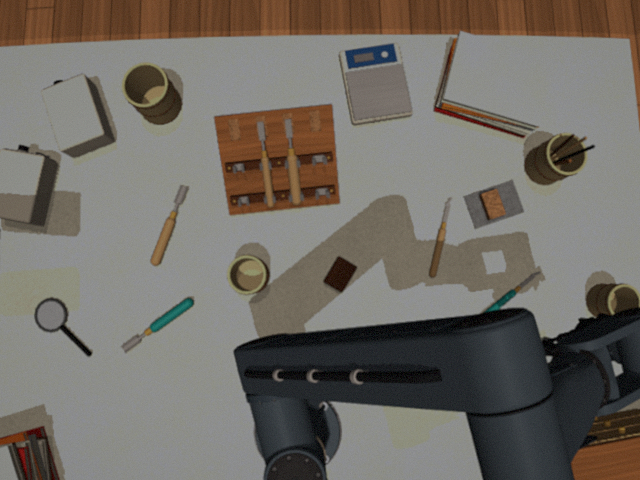

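View pics/scene0.png

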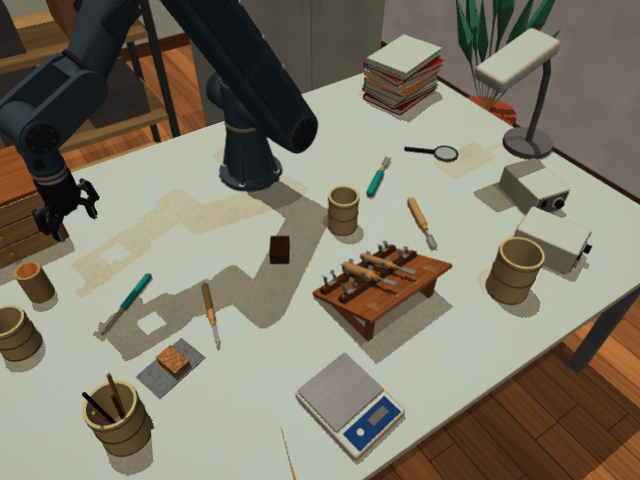

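The top view shows beech tools at about (168,225) (thick, channel blade: the gouge) and (440,238) (slim, flat blade: the knife). Turquoise look-alikes are at (160,322) and (510,292), and are not meant. The rack's empty pairs are the two outer columns, at about x=238 and x=320. I'll enlarge to confirm which is which.

Run:
```python
import cv2,numpy as np
a=cv2.imread("pics/top0.png");s=cv2.imread("pics/scene0.png")
R=cv2.resize(a[95:220,205:345],(560,500),interpolation=cv2.INTER_CUBIC)
g=cv2.resize(a[180:270,145:195],(139,250),interpolation=cv2.INTER_CUBIC)
k=cv2.resize(a[192:282,418:468],(139,250),interpolation=cv2.INTER_CUBIC)
c=np.zeros((500,700,3),np.uint8);c[:,:560]=R;c[:250,560:699]=g;c[250:,560:699]=k
cv2.imwrite("pics/crop1.png",c)
```

```text
(no output)
```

View pics/crop1.png

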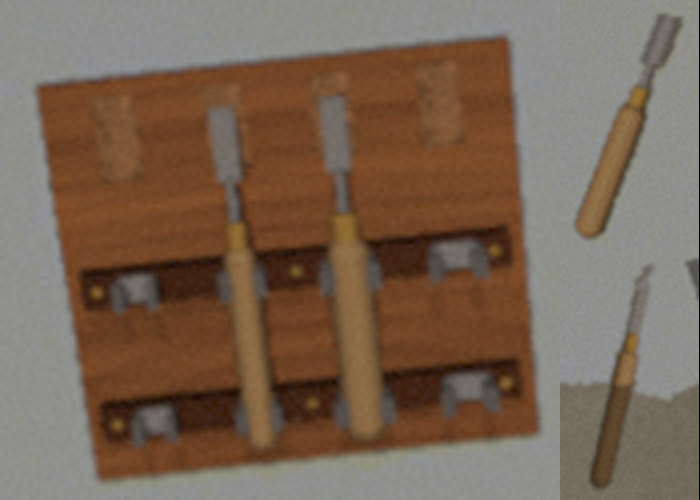

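The right outer pair is the wide one (58 px against 46 px in the crop), so it takes the gouge. The left outer pair is narrow and takes the knife. The crop also shows the gouge (upper right, thick handle, U blade) and the knife (lower right, slim handle). Next I compute positions.

```bash
cat > h.py <<'E'
import cv2,numpy as np
from scipy.spatial.transform import Rotation as Rr
from scipy.optimize import least_squares
from station import sensors,cams
def ray(m,px):
    K=np.array([[m["fx"],0,m["cx"]],[0,m["fy"],m["cy"]],[0,0,1]])
    u=cv2.undistortPoints(np.array([[px]],float),K,np.array(m["distortion"]))[0,0]
    E=np.array(m["extrinsics"]);R=E[:3,:3];return -R.T@E[:3,3],R.T@np.r_[u,1]
def onz(m,px,z):
    o,d=ray(m,px);return o+d*(z-o[2])/d[2]
def proj(m,P):
    K=np.array([[m["fx"],0,m["cx"]],[0,m["fy"],m["cy"]],[0,0,1]]);E=np.array(m["extrinsics"])
    return cv2.projectPoints(np.array(P,float).reshape(-1,3),cv2.Rodrigues(E[:3,:3])[0],E[:3,3],K,np.array(m["distortion"]))[0][:,0]
C,S=np.cos(np.radians(28)),np.sin(np.radians(28))
H0=0.135-0.25*S
def rackpt(p,s,y,n):  # p=(x,y,yaw); s up slope, y across, n out of face
    l=np.array([s*C-n*S,y,H0+s*S+n*C]);return Rr.from_euler('z',p[2]).apply(l)+[p[0],p[1],0]
E
python3 - <<'E'
from h import *
m=cams.camera_model("top")
for n,b,t,z in(("gouge",(155.1,263.5),(183.8,185.4),.013),("knife",(432.4,276.5),(449.7,197.8),.0095)):
    B=onz(m,b,z);T=onz(m,t,z);d=T-B;L=np.linalg.norm(d);print(n,B.round(4),T.round(4),L.round(4),"mid",(T-d/L*.149).round(4),(B+d/L*.065).round(4),"yaw",np.degrees(np.arctan2(d[1],d[0])))
cr=np.array([(38,88),(507,38),(540,432),(100,478)])/4+[205,95]
SY=[(.25,.14),(.25,-.14),(0,-.14),(0,.14)]
f=lambda p:(np.array([proj(m,rackpt(p,s,y,0))[0] for s,y in SY])-cr).ravel()
r=least_squares(f,[.6,.1,0]);print(r.x,np.degrees(r.x[2]),f(r.x).round(1))
# clip centres from crop, both battens (plane about 20mm out)
p=r.x
for n,lo,hi in(("wide",(470,385),(458,255)),("slim",(154,418),(134,290))):
  for c in(lo,hi):
    o,d=ray(m,np.array(c)/4+[205,95]); q=lambda v:o+d*v[0]-rackpt(p,v[1],v[2],.022)
    print(n,least_squares(q,[1,.1,0]).x.round(4))
print(proj(m,[[.5,.3,0]]), [onz(m,x,0.042).round(3).tolist() for x in((340,273),(250,273))])
E
```

```text
gouge [0.4238 0.3487 0.013 ] [0.6199 0.2759 0.013 ] 0.2091 mid [0.4802 0.3278 0.013 ] [0.4848 0.3261 0.013 ] yaw -20.386196551417722
knife [ 0.3749 -0.3465  0.0095] [ 0.5742 -0.4001  0.0095] 0.2064 mid [ 0.4303 -0.3614  0.0095] [ 0.4376 -0.3634  0.0095] yaw -15.040800145543821
[0.55204599 0.02035943 0.08702687] 4.98627213783297 [-0.8 -0.6  0.8 -0.7  0.5  0.4 -0.5  1. ]
wide [ 1.3371  0.0445 -0.0966]
wide [ 1.305   0.1268 -0.0965]
slim [1.3307 0.0453 0.097 ]
slim [1.2989 0.1266 0.0976]
[[175.51791807 233.21339548]] [[0.389, -0.112, 0.042], [0.395, 0.108, 0.042]]
```

Request:
move_arm(
  targets=[
    {"dx":0.74,"dy":0.84,"rz":-0.13},
    {"dx":0.74,"dy":0.84,"rz":-0.13},
    {"dx":0.74,"dy":0.84,"rz":-0.13},
    {"dx":0.74,"dy":0.84,"rz":-0.13},
    {"dx":0.74,"dy":0.84,"rz":-0.13},
    {"dx":0.74,"dy":0.84,"rz":-0.13},
    {"dx":0.74,"dy":0.84,"rz":-0.13},
    {"dx":0.74,"dy":0.84,"rz":-0.13},
    {"dx":0.74,"dy":0.84,"rz":-0.13},
    {"dx":0.74,"dy":0.84,"rz":-0.13},
  ],
)

```text
schema error: expected keys dx, dy, dz, rx, ry, rz
```

```bash
cat > snap.py <<'E'
import sys,json
from h import *
n=sys.argv[1]
s=sensors.sense();m=cams.camera_model("wrist");im=cams.snapshot("wrist");cv2.imwrite(f"pics/{n}.png",im[:,:,::-1])
json.dump({k:np.array(v).tolist() for k,v in m.items()},open(f"{n}.json","w"))
print(s["t"],s["tcp_pos"].round(4),s["tool_rot"].round(4),s["q"].round(3),"cam",(-np.array(m["extrinsics"])[:3,:3].T@np.array(m["extrinsics"])[:3,3]).round(3))
E
python3 snap.py w1
```

```text
0.1 [ 0.25   -0.5721  0.2304] [ 0.9789  0.2044 -0.     -0.001 ] [-1.338  0.528  1.434  0.     1.181 -0.178] cam [ 0.321 -0.543  0.372]
```

Request:
move_arm(
  targets=[
    {"dx":0.5,"dy":1,"dz":0.2},
    {"dx":0.5,"dy":1,"dz":0.2},
    {"dx":0.5,"dy":1,"dz":0.2},
    {"dx":0.5,"dy":1,"dz":0.2},
    {"dx":0.5,"dy":1,"dz":0.2},
    {"dx":0.5,"dy":1,"dz":0.2},
    {"dx":0.5,"dy":1,"dz":0.2},
    {"dx":0.5,"dy":1,"dz":0.2},
    {"dx":0.5,"dy":1,"dz":0.2},
    {"dx":0.5,"dy":1,"dz":0.2},
  ],
)

```text
schema error: expected keys dx, dy, dz, rx, ry, rz
```

```bash
python3 snap.py w2; python3 -c "
import cv2,numpy as np
a=cv2.imread('pics/w1.png');b=cv2.imread('pics/w2.png')
cv2.imwrite('pics/w12.png',np.hstack([cv2.resize(a,(400,300),interpolation=3),cv2.resize(b,(400,300),interpolation=3)]))"
```

```text
0.15 [ 0.2501 -0.5722  0.2306] [ 9.789e-01  2.045e-01 -0.000e+00 -8.000e-04] [-1.337  0.528  1.434  0.     1.181 -0.179] cam [ 0.321 -0.543  0.372]
```

View pics/w12.png

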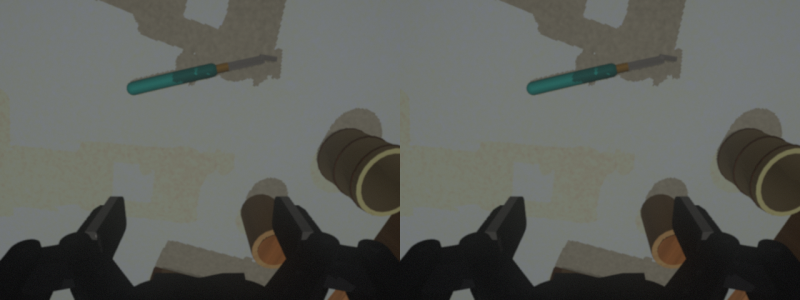

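Both pictures show the start pose because the moves were refused: every key must be given. I'll redo the moves.

Request:
move_arm(
  targets=[
    {"dx":0.74,"dy":0.84,"dz":0,"rx":0,"ry":0,"rz":-0.13},
    {"dx":0.74,"dy":0.84,"dz":0,"rx":0,"ry":0,"rz":-0.13},
    {"dx":0.74,"dy":0.84,"dz":0,"rx":0,"ry":0,"rz":-0.13},
    {"dx":0.74,"dy":0.84,"dz":0,"rx":0,"ry":0,"rz":-0.13},
    {"dx":0.74,"dy":0.84,"dz":0,"rx":0,"ry":0,"rz":-0.13},
    {"dx":0.74,"dy":0.84,"dz":0,"rx":0,"ry":0,"rz":-0.13},
    {"dx":0.74,"dy":0.84,"dz":0,"rx":0,"ry":0,"rz":-0.13},
    {"dx":0.74,"dy":0.84,"dz":0,"rx":0,"ry":0,"rz":-0.13},
    {"dx":0.74,"dy":0.84,"dz":0,"rx":0,"ry":0,"rz":-0.13},
    {"dx":0.74,"dy":0.84,"dz":0,"rx":0,"ry":0,"rz":-0.13},
  ],
)

```text
t: 1.45
tcp_pos: [0.4357, -0.3619, 0.2312]
tool_rot: [0.991, -0.135, -0.0, -0.0]
force: [0.4, -0.5, 0.1]
finger_gap: 1.001
gripper_force: 0.0
```

```bash
python3 snap.py w1
```

```text
1.45 [ 0.4357 -0.3619  0.2312] [ 9.908e-01 -1.352e-01 -1.000e-04 -1.000e-04] [-0.89   0.449  1.582  0.     1.111  0.952] cam [ 0.51  -0.383  0.373]
```

Request:
move_arm(
  targets=[
    {"dx":0.5,"dy":1,"dz":0.2,"rx":0,"ry":0,"rz":0},
    {"dx":0.5,"dy":1,"dz":0.2,"rx":0,"ry":0,"rz":0},
    {"dx":0.5,"dy":1,"dz":0.2,"rx":0,"ry":0,"rz":0},
    {"dx":0.5,"dy":1,"dz":0.2,"rx":0,"ry":0,"rz":0},
    {"dx":0.5,"dy":1,"dz":0.2,"rx":0,"ry":0,"rz":0},
    {"dx":0.5,"dy":1,"dz":0.2,"rx":0,"ry":0,"rz":0},
    {"dx":0.5,"dy":1,"dz":0.2,"rx":0,"ry":0,"rz":0},
    {"dx":0.5,"dy":1,"dz":0.2,"rx":0,"ry":0,"rz":0},
    {"dx":0.5,"dy":1,"dz":0.2,"rx":0,"ry":0,"rz":0},
    {"dx":0.5,"dy":1,"dz":0.2,"rx":0,"ry":0,"rz":0},
  ],
)

```text
t: 2.75
tcp_pos: [0.5604, -0.1121, 0.2813]
tool_rot: [0.991, -0.134, -0.0, 0.0]
force: [0.4, -0.5, 0.2]
finger_gap: 1.002
gripper_force: 0.0
```

```bash
python3 snap.py w2; python3 -c "
import cv2,numpy as np
a=cv2.imread('pics/w1.png');b=cv2.imread('pics/w2.png')
cv2.imwrite('pics/w12b.png',np.hstack([cv2.resize(a,(400,300),interpolation=3),cv2.resize(b,(400,300),interpolation=3)]))"
```

```text
2.75 [ 0.5604 -0.1121  0.2813] [ 9.910e-01 -1.339e-01 -2.000e-04  0.000e+00] [-0.393  0.4    1.509 -0.     1.233  1.447] cam [ 0.635 -0.133  0.423]
```

View pics/w12b.png

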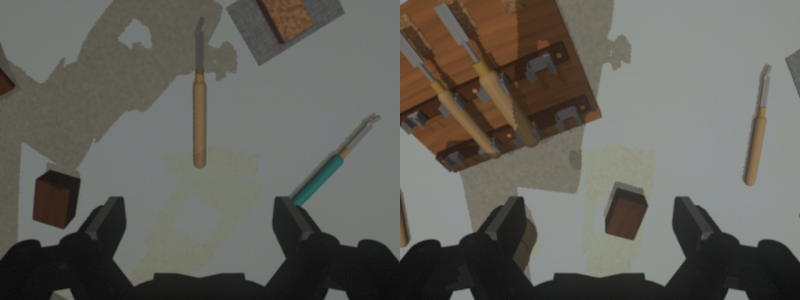

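Request:
move_arm(
  targets=[
    {"dx":-0.16,"dy":0.88,"dz":-0.1,"rx":0,"ry":0,"rz":-0.01},
    {"dx":-0.16,"dy":0.88,"dz":-0.1,"rx":0,"ry":0,"rz":-0.01},
    {"dx":-0.16,"dy":0.88,"dz":-0.1,"rx":0,"ry":0,"rz":-0.01},
    {"dx":-0.16,"dy":0.88,"dz":-0.1,"rx":0,"ry":0,"rz":-0.01},
    {"dx":-0.16,"dy":0.88,"dz":-0.1,"rx":0,"ry":0,"rz":-0.01},
    {"dx":-0.16,"dy":0.88,"dz":-0.1,"rx":0,"ry":0,"rz":-0.01},
    {"dx":-0.16,"dy":0.88,"dz":-0.1,"rx":0,"ry":0,"rz":-0.01},
    {"dx":-0.16,"dy":0.88,"dz":-0.1,"rx":0,"ry":0,"rz":-0.01},
    {"dx":-0.16,"dy":0.88,"dz":-0.1,"rx":0,"ry":0,"rz":-0.01},
    {"dx":-0.16,"dy":0.88,"dz":-0.1,"rx":0,"ry":0,"rz":-0.01},
  ],
)

```text
t: 4.05
tcp_pos: [0.5199, 0.1075, 0.2561]
tool_rot: [0.987, -0.16, -0.0, 0.0]
force: [-0.2, 0.3, 0.7]
finger_gap: 0.998
gripper_force: 0.0
```

Request:
move_arm(
  targets=[
    {"dx":-0.16,"dy":0.88,"dz":-0.3,"rx":0,"ry":0,"rz":-0.01},
    {"dx":-0.16,"dy":0.88,"dz":-0.3,"rx":0,"ry":0,"rz":-0.01},
    {"dx":-0.16,"dy":0.88,"dz":-0.3,"rx":0,"ry":0,"rz":-0.01},
    {"dx":-0.16,"dy":0.88,"dz":-0.3,"rx":0,"ry":0,"rz":-0.01},
    {"dx":-0.16,"dy":0.88,"dz":-0.3,"rx":0,"ry":0,"rz":-0.01},
    {"dx":-0.16,"dy":0.88,"dz":-0.3,"rx":0,"ry":0,"rz":-0.01},
    {"dx":-0.16,"dy":0.88,"dz":-0.3,"rx":0,"ry":0,"rz":-0.01},
    {"dx":-0.16,"dy":0.88,"dz":-0.3,"rx":0,"ry":0,"rz":-0.01},
    {"dx":-0.16,"dy":0.88,"dz":-0.3,"rx":0,"ry":0,"rz":-0.01},
    {"dx":-0.16,"dy":0.88,"dz":-0.3,"rx":0,"ry":0,"rz":-0.01},
  ],
)

```text
t: 5.3
tcp_pos: [0.4802, 0.3275, 0.1809]
tool_rot: [0.983, -0.186, -0.0, 0.0]
force: [0.8, 0.0, -0.4]
finger_gap: 0.999
gripper_force: 0.0
```

```bash
python3 snap.py w3; python3 -c "
import cv2,numpy as np
a=cv2.imread('pics/w3.png');b=cv2.imread('pics/w2.png')[0:300,0:340]
cv2.imwrite('pics/w3b.png',np.hstack([cv2.resize(a,(400,300),interpolation=3),cv2.resize(b,(340,300))]))"
```

```text
5.3 [0.4802 0.3275 0.1809] [ 9.826e-01 -1.857e-01 -1.000e-04  2.000e-04] [ 0.407  0.532  1.595 -0.     1.016  2.351] cam [0.552 0.3   0.323]
```

View pics/w3b.png

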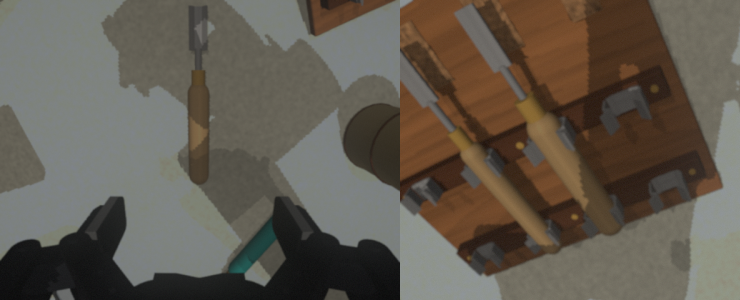

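```bash
cat > m.py <<'E'
from h import *
import json
L=lambda n:json.load(open(n+".json"))
for n,w,b,t,z in(("gouge","w3",(320,293),(318,8),.013),("knife","w1",(320,267),(321.6,27),.0095)):
    m=L(w);B=onz(m,b,z);T=onz(m,t,z);d=T-B;l=np.linalg.norm(d);print(n,l.round(4),"mid",(T-d/l*.149).round(4),(B+d/l*.065).round(4),"yaw",np.degrees(np.arctan2(d[1],d[0])).round(1))
p=[0.552046,0.020359,0.087027]
top=cams.camera_model("top");w2=L("w2")
def loc(m,px,n):
    o,d=ray(m,px);return least_squares(lambda v:o+d*v[0]-rackpt(p,v[1],v[2],n),[1,.1,0]).x[1:].round(4)
c=lambda x,y:np.array([x,y])/4+[205,95]
print("vee top",loc(top,c(365,438),.0305),loc(top,c(344,240),.0305),"w2",loc(w2,(213,235),.0305),loc(w2,(137,115),.0305))
print("chisel top",loc(top,c(262,447),.027),loc(top,c(238,247),.027),"w2",loc(w2,(150,250),.027),loc(w2,(58,138),.027))
print("batten lo",loc(top,c(517,360),.016),loc(top,c(521,396),.016),"hi",loc(top,c(506,229),.016),loc(top,c(510,262),.016))
print("w2 batten",loc(w2,(298,152),.016),loc(w2,(304,175),.016),loc(w2,(258,67),.016),loc(w2,(268,92),.016))
print("w2 lips",[loc(w2,q,.0485) for q in((206,122),(250,114),(253,205),(292,196))])
print("w2 corner BR",loc(w2,(321,186),0), "seat", loc(w2,(228,98),.0175),loc(w2,(268,176),.0175))
print("rack front",rackpt(p,0,0,0),onz(top,(192,302),.013))
E
python3 m.py
```

```text
gouge 0.2134 mid [0.4831 0.3259 0.013 ] [0.4837 0.3257 0.013 ] yaw -21.0
knife 0.2089 mid [ 0.4368 -0.3638  0.0095] [ 0.4417 -0.3652  0.0095] yaw -15.8
vee top [ 0.0207 -0.0294] [ 0.1455 -0.0299] w2 [ 0.0219 -0.0295] [ 0.1518 -0.0355]
chisel top [0.0209 0.0338] [0.1472 0.0327] w2 [0.029  0.0345] [0.1598 0.0304]
batten lo [ 0.0553 -0.127 ] [ 0.0319 -0.1276] hi [ 0.138  -0.1269] [ 0.1174 -0.1276]
w2 batten [ 0.0637 -0.1328] [ 0.039  -0.1296] [ 0.1445 -0.1303] [ 0.1236 -0.1297]
w2 lips [array([ 0.1338, -0.0835]), array([ 0.1269, -0.1147]), array([ 0.0511, -0.083 ]), array([ 0.0456, -0.1164])]
w2 corner BR [ 0.0088 -0.1392] seat [ 0.1318 -0.0997] [ 0.0526 -0.0998]
rack front [0.552046   0.020359   0.01763211] [0.32623014 0.2564254  0.013     ]
```

The wrist view shows the gouge's butt at (320,293) and tip at (318,8) in full resolution. That puts its middle at about (0.483, 0.326), agreeing with the top view. Now I descend and grip.

Request:
move_arm(
  targets=[
    {"dx":0.12,"dy":-0.07,"dz":-0.78,"rx":0,"ry":0,"rz":0},
    {"dx":0,"dy":0,"dz":-0.78,"rx":0,"ry":0,"rz":0.01},
    {"dx":0,"dy":0,"dz":-0.78,"rx":0,"ry":0,"rz":0},
    {"dx":0,"dy":0,"dz":-0.78,"rx":0,"ry":0,"rz":0},
    {"dx":0,"dy":0,"dz":-0.78,"rx":0,"ry":0,"rz":0},
    {"dx":0,"dy":0,"dz":-0.78,"rx":0,"ry":0,"rz":0},
    {"dx":0,"dy":0,"dz":-0.78,"rx":0,"ry":0,"rz":0},
    {"dx":0,"dy":0,"dz":-0.78,"rx":0,"ry":0,"rz":0},
    {"dx":0,"dy":0,"dz":-0.78,"rx":0,"ry":0,"rz":0},
    {"dx":0,"dy":0,"dz":-0.06,"rx":0,"ry":0,"rz":0},
  ],
)

```text
t: 6.6
tcp_pos: [0.4824, 0.3247, 0.0028]
tool_rot: [0.983, -0.183, -0.001, 0.001]
force: [-0.1, -0.5, -0.8]
finger_gap: 1.002
gripper_force: 0.0
```

Request:
move_arm(
  targets=[
    {"dx":0,"dy":0,"dz":0,"rx":0,"ry":0,"rz":0},
    {"dx":0,"dy":0,"dz":0,"rx":0,"ry":0,"rz":0},
    {"dx":0,"dy":0,"dz":0,"rx":0,"ry":0,"rz":0},
    {"dx":0,"dy":0,"dz":0,"rx":0,"ry":0,"rz":0},
    {"dx":0,"dy":0,"dz":0,"rx":0,"ry":0,"rz":0},
    {"dx":0,"dy":0,"dz":0,"rx":0,"ry":0,"rz":0},
    {"dx":0,"dy":0,"dz":0,"rx":0,"ry":0,"rz":0},
    {"dx":0,"dy":0,"dz":0,"rx":0,"ry":0,"rz":0},
    {"dx":0,"dy":0,"dz":0,"rx":0,"ry":0,"rz":0},
    {"dx":0,"dy":0,"dz":0,"rx":0,"ry":0,"rz":0},
  ],
  claw=0,
  newtons=100,
)

```text
t: 7.85
tcp_pos: [0.4836, 0.3258, 0.0054]
tool_rot: [0.983, -0.183, 0.001, -0.0]
force: [-0.9, -0.0, 5.2]
finger_gap: 0.267
gripper_force: 98.0
```

Request:
move_arm(
  targets=[
    {"dx":0,"dy":0,"dz":0.6,"rx":0,"ry":0,"rz":0},
    {"dx":0,"dy":0,"dz":1,"rx":0,"ry":0,"rz":0},
    {"dx":0,"dy":0,"dz":1,"rx":0,"ry":0,"rz":0},
    {"dx":0.3,"dy":-0.8,"dz":0.7,"rx":0,"ry":0,"rz":0.29},
    {"dx":0.3,"dy":-0.8,"dz":0.7,"rx":0,"ry":0,"rz":0.29},
    {"dx":0.3,"dy":-0.8,"dz":0.7,"rx":0,"ry":0,"rz":0.29},
    {"dx":0.3,"dy":-0.8,"dz":0.7,"rx":0.027,"ry":-0.31,"rz":0},
    {"dx":0.3,"dy":-0.8,"dz":0.7,"rx":0.027,"ry":-0.31,"rz":0},
    {"dx":0.3,"dy":-0.8,"dz":0.7,"rx":0.027,"ry":-0.31,"rz":0},
    {"dx":0.3,"dy":-0.8,"dz":0.4,"rx":0,"ry":0,"rz":0},
  ],
)

```text
t: 9.1
tcp_pos: [0.531, 0.1847, 0.1837]
tool_rot: [0.97, 0.043, 0.239, -0.01]
force: [0.2, 0.4, -1.6]
finger_gap: 0.264
gripper_force: 98.3
```

Request:
move_arm(
  targets=[
    {"dx":0.24,"dy":-1,"dz":0,"rx":0,"ry":0,"rz":0},
    {"dx":0.24,"dy":-1,"dz":0,"rx":0,"ry":0,"rz":0},
    {"dx":0.24,"dy":-1,"dz":0,"rx":0,"ry":0,"rz":0},
    {"dx":0.24,"dy":-1,"dz":0,"rx":0,"ry":0,"rz":0},
    {"dx":0.24,"dy":-1,"dz":0,"rx":0,"ry":0,"rz":0},
    {"dx":0.24,"dy":-1,"dz":0,"rx":0,"ry":0,"rz":0},
    {"dx":0.24,"dy":-1,"dz":0,"rx":0,"ry":0,"rz":0},
    {"dx":0.24,"dy":-1,"dz":0,"rx":0,"ry":0,"rz":0},
    {"dx":0.24,"dy":-1,"dz":0,"rx":0,"ry":0,"rz":0},
    {"dx":0.24,"dy":-1,"dz":0,"rx":0,"ry":0,"rz":0},
  ],
)

```text
t: 10.35
tcp_pos: [0.5955, -0.065, 0.1849]
tool_rot: [0.969, 0.043, 0.242, -0.011]
force: [-0.4, 0.2, -0.3]
finger_gap: 0.266
gripper_force: 98.3
```

Run:
```python
from h import *
p=[0.552046,0.020359,0.087027]
R=Rr.from_euler('z',p[2])*Rr.from_euler('y',-28,degrees=True)*Rr.from_euler('x',180,degrees=True)
s=sensors.sense();e=(R*Rr.from_quat(s["tool_rot"]).inv()).as_rotvec()
print(s["t"],s["tcp_pos"].round(4),s["force"].round(1),s["finger_gap"],s["q"].round(2),"rot err units",(np.degrees(e)/30).round(3))
for n in(.083,.0485):print(rackpt(p,.0857,-.096,n).round(4),((rackpt(p,.0857,-.096,n)-s["tcp_pos"])/.025).round(2))
```

```text
10.35 [ 0.5955 -0.065   0.1849] [-0.4  0.2 -0.3] 0.266180675264165 [-0.41  0.45  1.91  0.59  0.41  0.57] rot err units [-0.     0.001 -0.001]
[ 0.597  -0.0721  0.1312] [ 0.06 -0.28 -2.15]
[ 0.6131 -0.0707  0.1007] [ 0.7  -0.23 -3.37]
```

Request:
move_arm(
  targets=[
    {"dx":0.05,"dy":-0.06,"dz":-0.36,"rx":0,"ry":0,"rz":0},
    {"dx":0.05,"dy":-0.06,"dz":-0.36,"rx":0,"ry":0,"rz":0},
    {"dx":0.05,"dy":-0.06,"dz":-0.36,"rx":0,"ry":0,"rz":0},
    {"dx":0.05,"dy":-0.07,"dz":-0.36,"rx":0,"ry":0,"rz":0},
    {"dx":0.06,"dy":0,"dz":-0.36,"rx":0,"ry":0,"rz":0},
    {"dx":0.06,"dy":0,"dz":-0.36,"rx":0,"ry":0,"rz":0},
    {"dx":0.06,"dy":0,"dz":-0.35,"rx":0,"ry":0,"rz":0},
    {"dx":0.06,"dy":0,"dz":-0.35,"rx":0,"ry":0,"rz":0},
    {"dx":0,"dy":0,"dz":0,"rx":0,"ry":0,"rz":0},
    {"dx":0,"dy":0,"dz":0,"rx":0,"ry":0,"rz":0},
  ],
)

```text
t: 11.6
tcp_pos: [0.6064, -0.07, 0.1129]
tool_rot: [0.969, 0.043, 0.242, -0.011]
force: [1.1, -0.4, 0.1]
finger_gap: 0.266
gripper_force: 98.3
```

```bash
python3 snap.py w4
python3 - <<'E'
from h import *
a=cv2.imread("pics/w4.png");t=cams.snapshot("top")[:,:,::-1];cv2.imwrite("pics/top4.png",t)
sc=cams.snapshot("scene")[:,:,::-1];cv2.imwrite("pics/scene4.png",sc)
c=np.zeros((600,800,3),np.uint8)
c[:330,:440]=cv2.resize(a,(440,330),interpolation=3)
c[:330,440:]=cv2.resize(t[95:220,205:341],(360,330),interpolation=2)
c[330:,:440]=cv2.resize(sc[225:345,290:486],(440,270),interpolation=2)
cv2.imwrite("pics/v4.png",c)
E
```

```text
11.6 [ 0.6064 -0.07    0.1129] [ 0.9694  0.0427  0.2416 -0.0107] [-0.41   0.596  1.933  0.921  0.286  0.223] cam [ 0.608 -0.071  0.273]
```

View pics/v4.png

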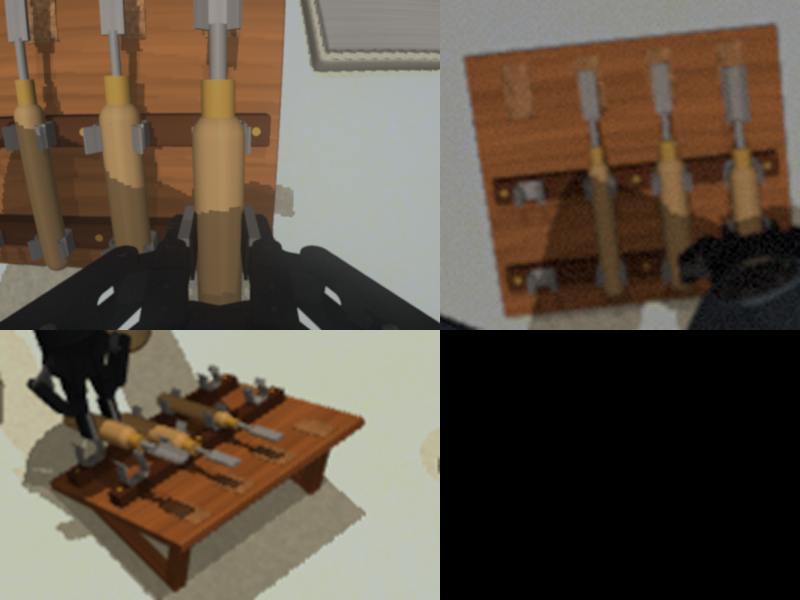

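The gouge is held straight over the right-hand pair. Handle ends in the wrist panel: held (218,118), vee tool (118,104). I'll measure the offsets relative to the rack numerically.

Run:
```python
from h import *
a=cv2.imread("pics/w4.png");b=cv2.GaussianBlur(a,(3,3),0)
h=cv2.cvtColor(b,cv2.COLOR_BGR2HSV)
def edges(line,lab,k=8,off=0):
    g=np.abs(np.gradient(line.astype(float),axis=0)).sum(-1);i=[j for j in range(1,len(g)-1) if g[j]>k and g[j]>=g[j-1] and g[j]>g[j+1]]
    print(lab,[(j+off,round(g[j])) for j in i])
edges(b[100:260,318],"col318 held",8,100)
edges(b[100:260,171],"col171 vee",8,100)
edges(b[150:240,376],"col376 batten",6,150)
for r in(175,200,240,260):edges(b[r,120:440],f"row{r}",10,120)
```

```text
col318 held [(115, 27), (171, 11)]
col171 vee [(110, 32), (152, 10)]
col376 batten [(164, 42), (168, 15), (186, 43), (196, 47), (210, 6), (213, 34), (236, 9)]
row175 [(144, 42), (196, 12), (202, 16), (206, 15), (208, 16), (212, 17), (288, 25), (345, 12), (348, 12), (351, 28), (393, 30), (407, 68)]
row200 [(148, 24), (191, 20), (206, 33), (210, 26), (218, 10), (228, 12), (280, 19), (353, 14), (357, 20), (365, 48), (392, 38), (406, 57)]
row240 [(151, 39), (202, 12), (207, 17), (229, 30), (279, 12), (283, 13), (353, 15), (356, 12), (403, 72)]
row260 [(154, 14), (160, 10), (170, 26), (205, 14), (209, 16), (228, 24), (280, 12), (284, 12), (352, 14), (356, 17), (402, 68)]
```

Run:
```python
from h import *
import json
m=json.load(open("w4.json"));p=[0.552046,0.020359,0.087027]
def loc(px,n):
    o,d=ray(m,px);return least_squares(lambda v:o+d*v[0]-rackpt(p,v[1],v[2],n),[1,.1,0]).x[1:].round(4)
s=sensors.sense()["tcp_pos"]
q=Rr.from_euler('z',-p[2]).apply(s-[p[0],p[1],0])-[0,0,H0]
print("tcp s,y,n",(q[0]*C+q[2]*S).round(4),q[1].round(4),(-q[0]*S+q[2]*C).round(4))
n=-q[0]*S+q[2]*C+.0076
print("held ferrule",loc((318,171),n),"mid row240",loc((318,240),n))
print("vee ferrule",loc((171,152),.0305),"mid row240",loc((179,240),.0305))
print("batten",loc((376,164),.016),loc((376,213),.016),"bolt",loc((372.4,191),.016))
print("board R edge",loc((407,175),0),loc((403,240),0),"batten R end",loc((392.5,190),.016))
print("chisel butt",loc((83,384),.027))
```

```text
tcp s,y,n 0.086 -0.0953 0.0625
held ferrule [ 0.1455 -0.0952] mid row240 [ 0.1221 -0.0952]
vee ferrule [ 0.1489 -0.0333] mid row240 [ 0.1103 -0.0331]
batten [ 0.142  -0.1215] [ 0.1192 -0.1223] bolt [ 0.1296 -0.1202]
board R edge [ 0.135  -0.1394] [ 0.1012 -0.1393] batten R end [ 0.1301 -0.1296]
chisel butt [0.0291 0.0301]
```

Request:
move_arm(
  targets=[
    {"dx":0.12,"dy":0,"dz":-0.16,"rx":0,"ry":0,"rz":0},
    {"dx":0.12,"dy":0,"dz":-0.16,"rx":0,"ry":0,"rz":0},
    {"dx":0.114,"dy":0,"dz":-0.17,"rx":0,"ry":0,"rz":0},
    {"dx":0.028,"dy":0.0024,"dz":-0.053,"rx":0,"ry":0,"rz":0},
    {"dx":0.028,"dy":0.0024,"dz":-0.053,"rx":0,"ry":0,"rz":0},
    {"dx":0.028,"dy":0.0024,"dz":-0.053,"rx":0,"ry":0,"rz":0},
    {"dx":0.028,"dy":0.0024,"dz":-0.053,"rx":0,"ry":0,"rz":0},
    {"dx":0.028,"dy":0.0024,"dz":-0.053,"rx":0,"ry":0,"rz":0},
    {"dx":0.028,"dy":0.0024,"dz":-0.053,"rx":0,"ry":0,"rz":0},
    {"dx":0.028,"dy":0.0024,"dz":-0.053,"rx":0,"ry":0,"rz":0},
  ],
)

```text
t: 13.0
tcp_pos: [0.6203, -0.0703, 0.0919]
tool_rot: [0.969, 0.042, 0.242, -0.01]
force: [-4.9, -0.3, 7.5]
finger_gap: 0.262
gripper_force: 99.5
```

```bash
cat > st.py <<'E'
from h import *
p=[0.552046,0.020359,0.087027]
x=sensors.sense();s=x["tcp_pos"]
A=lambda v:np.array([v[0]*C+v[2]*S,v[1],-v[0]*S+v[2]*C])
r=Rr.from_euler('z',-p[2])
R=Rr.from_euler('z',p[2])*Rr.from_euler('y',-28,degrees=True)*Rr.from_euler('x',180,degrees=True)
print("t",round(x["t"],2),"s,y,n mm",(A(r.apply(s-[p[0],p[1],0])-[0,0,H0])*1000).round(1),"F s,y,n",A(r.apply(x["force"])).round(1),"torque",A(r.apply(x["ft_torque"])).round(2),"gap",round(x["finger_gap"],3),"roterr",np.degrees((R*Rr.from_quat(x["tool_rot"]).inv()).as_rotvec()).round(2))
E
python3 st.py
```

```text
t 13.0 s,y,n mm [ 87.9 -96.2  37.4] F s,y,n [-0.8  0.1  8.9] torque [ 0.05  0.38 -0.01] gap 0.262 roterr [ 0.02  0.05 -0.  ]
```

Request:
move_arm(
  targets=[
    {"dx":0.028,"dy":0.0024,"dz":-0.053,"rx":0,"ry":0,"rz":0},
    {"dx":0.028,"dy":0.0024,"dz":-0.053,"rx":0,"ry":0,"rz":0},
    {"dx":0.028,"dy":0.0024,"dz":-0.053,"rx":0,"ry":0,"rz":0},
    {"dx":0.028,"dy":0.0024,"dz":-0.053,"rx":0,"ry":0,"rz":0},
    {"dx":0.028,"dy":0.0024,"dz":-0.053,"rx":0,"ry":0,"rz":0},
    {"dx":0.028,"dy":0.0024,"dz":-0.053,"rx":0,"ry":0,"rz":0},
    {"dx":0.028,"dy":0.0024,"dz":-0.053,"rx":0,"ry":0,"rz":0},
    {"dx":0,"dy":0,"dz":0,"rx":0,"ry":0,"rz":0},
    {"dx":0,"dy":0,"dz":0,"rx":0,"ry":0,"rz":0},
    {"dx":0,"dy":0,"dz":0,"rx":0,"ry":0,"rz":0},
  ],
)

```text
t: 14.25
tcp_pos: [0.6255, -0.0698, 0.0817]
tool_rot: [0.969, 0.042, 0.242, -0.011]
force: [2.4, 0.9, -3.3]
finger_gap: 0.269
gripper_force: 98.6
```

```bash
python3 st.py
```

```text
t 14.25 s,y,n mm [ 87.8 -96.2  25.9] F s,y,n [ 0.6  0.7 -4.1] torque [ 0.17  0.13 -0.09] gap 0.269 roterr [-0.01 -0.01 -0.01]
```

The clips have snapped: the force is now −4 N, pulling the handle in. A small follow-through will seat it.

Request:
move_arm(
  targets=[
    {"dx":0.019,"dy":0.0016,"dz":-0.035,"rx":0,"ry":0,"rz":0},
    {"dx":0.019,"dy":0.0016,"dz":-0.035,"rx":0,"ry":0,"rz":0},
    {"dx":0.019,"dy":0.0016,"dz":-0.035,"rx":0,"ry":0,"rz":0},
    {"dx":0,"dy":0,"dz":0,"rx":0,"ry":0,"rz":0},
    {"dx":0,"dy":0,"dz":0,"rx":0,"ry":0,"rz":0},
    {"dx":0,"dy":0,"dz":0,"rx":0,"ry":0,"rz":0},
    {"dx":0,"dy":0,"dz":0,"rx":0,"ry":0,"rz":0},
    {"dx":0,"dy":0,"dz":0,"rx":0,"ry":0,"rz":0},
    {"dx":0,"dy":0,"dz":0,"rx":0,"ry":0,"rz":0},
    {"dx":0,"dy":0,"dz":0,"rx":0,"ry":0,"rz":0},
  ],
)

```text
t: 15.5
tcp_pos: [0.6266, -0.0697, 0.0791]
tool_rot: [0.969, 0.042, 0.242, -0.011]
force: [3.1, 1.5, -8.3]
finger_gap: 0.261
gripper_force: 98.5
```

```bash
python3 st.py
```

```text
t 15.5 s,y,n mm [ 87.5 -96.2  23.1] F s,y,n [-1.1  1.2 -8.8] torque [ 0.15  0.49 -0.08] gap 0.261 roterr [-0.01 -0.02 -0.01]
```

Request:
move_arm(
  targets=[
    {"dx":0.019,"dy":0.0016,"dz":-0.035,"rx":0,"ry":0,"rz":0},
    {"dx":0,"dy":0,"dz":0,"rx":0,"ry":0,"rz":0},
    {"dx":0,"dy":0,"dz":0,"rx":0,"ry":0,"rz":0},
    {"dx":0,"dy":0,"dz":0,"rx":0,"ry":0,"rz":0},
    {"dx":0,"dy":0,"dz":0,"rx":0,"ry":0,"rz":0},
    {"dx":0,"dy":0,"dz":0,"rx":0,"ry":0,"rz":0},
    {"dx":0,"dy":0,"dz":0,"rx":0,"ry":0,"rz":0},
    {"dx":0,"dy":0,"dz":0,"rx":0,"ry":0,"rz":0},
    {"dx":0,"dy":0,"dz":0,"rx":0,"ry":0,"rz":0},
    {"dx":0,"dy":0,"dz":0,"rx":0,"ry":0,"rz":0},
  ],
)

```text
t: 16.75
tcp_pos: [0.6272, -0.0697, 0.0785]
tool_rot: [0.969, 0.042, 0.242, -0.011]
force: [-0.3, 1.3, -4.2]
finger_gap: 0.263
gripper_force: 98.7
```

```bash
python3 st.py
```

```text
t 16.75 s,y,n mm [ 87.8 -96.3  22.3] F s,y,n [-2.1  1.3 -3.7] torque [ 0.18  0.47 -0.07] gap 0.263 roterr [ 0.    0.01 -0.01]
```

Request:
move_arm(
  targets=[
    {"dx":0,"dy":0,"dz":0,"rx":0,"ry":0,"rz":0},
    {"dx":0,"dy":0,"dz":0,"rx":0,"ry":0,"rz":0},
    {"dx":0,"dy":0,"dz":0,"rx":0,"ry":0,"rz":0},
    {"dx":0,"dy":0,"dz":0,"rx":0,"ry":0,"rz":0},
    {"dx":0,"dy":0,"dz":0,"rx":0,"ry":0,"rz":0},
    {"dx":-0.14,"dy":-0.012,"dz":0.265,"rx":0,"ry":0,"rz":0},
    {"dx":-0.28,"dy":-0.024,"dz":0.53,"rx":0,"ry":0,"rz":0},
    {"dx":-0.28,"dy":-0.024,"dz":0.53,"rx":0,"ry":0,"rz":0},
    {"dx":-0.28,"dy":-0.024,"dz":0.53,"rx":0,"ry":0,"rz":0},
    {"dx":-0.28,"dy":-0.024,"dz":0.53,"rx":0,"ry":0,"rz":0},
  ],
  claw=50,
)

```text
t: 18.0
tcp_pos: [0.5952, -0.0724, 0.1389]
tool_rot: [0.969, 0.042, 0.242, -0.01]
force: [-0.5, -0.3, 0.1]
finger_gap: 0.499
gripper_force: 0.0
```

```bash
python3 snap.py w5; python3 st.py
python3 - <<'E'
from h import *
import json
x=sensors.sense()
# next: above knife at z .15, tool down, yaw -15.4
T=np.array([.4385,-.3640,.15]);R=Rr.from_euler('z',-15.5,degrees=True)*Rr.from_euler('x',180,degrees=True)
print("to knife units",((T-x["tcp_pos"])/.025).round(2))
m=json.load(open("w5.json"));p=[0.552046,0.020359,0.087027]
print("expect ferrule edge px", proj(m,[rackpt(p,.0857+.06,-.096,.0305),rackpt(p,.0857+.06,-.032,.0305)]).round(0))
E
```

```text
18.0 [ 0.5952 -0.0724  0.1389] [ 0.9694  0.0423  0.2417 -0.0104] [-0.424  0.535  1.944  0.807  0.323  0.33 ] cam [ 0.597 -0.073  0.299]
t 18.05 s,y,n mm [ 88.3 -96.2  92. ] F s,y,n [ 0.1 -0.4  1.7] torque [-0.02  0.28  0.03] gap 0.497 roterr [0.06 0.1  0.  ]
to knife units [ -6.26 -11.66   0.39]
expect ferrule edge px [[317. 158.]
 [186. 159.]]
```

View pics/w5.png

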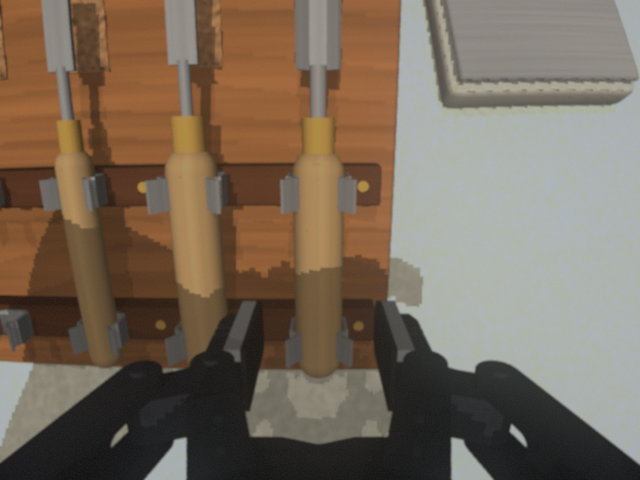

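The gouge is seated in both clips. Its ferrule edge at (318,153) is level with the vee tool's (193,152), so it is centred. Now to the knife.

Request:
move_arm(
  targets=[
    {"dx":-0.55,"dy":-1,"dz":0.2,"rx":0,"ry":0,"rz":0},
    {"dx":-0.55,"dy":-1,"dz":0.2,"rx":-0.027,"ry":0.31,"rz":0},
    {"dx":-0.55,"dy":-1,"dz":0.2,"rx":-0.027,"ry":0.31,"rz":0},
    {"dx":-0.55,"dy":-1,"dz":0.2,"rx":-0.027,"ry":0.31,"rz":0},
    {"dx":-0.55,"dy":-1,"dz":0.2,"rx":0,"ry":0,"rz":-0.228},
    {"dx":-0.55,"dy":-1,"dz":0.2,"rx":0,"ry":0,"rz":-0.228},
    {"dx":-0.7,"dy":-1,"dz":0,"rx":0,"ry":0,"rz":-0.228},
    {"dx":-0.75,"dy":-1,"dz":0,"rx":0,"ry":0,"rz":0},
    {"dx":-0.75,"dy":-1,"dz":0,"rx":0,"ry":0,"rz":0},
    {"dx":-0.75,"dy":-1,"dz":0,"rx":0,"ry":0,"rz":0},
  ],
)

```text
t: 19.3
tcp_pos: [0.4503, -0.3018, 0.165]
tool_rot: [0.99, -0.13, 0.053, -0.005]
force: [-0.0, -0.7, 0.6]
finger_gap: 0.505
gripper_force: 0.0
```

Request:
move_arm(
  targets=[
    {"dx":0,"dy":-0.83,"dz":0,"rx":0,"ry":0,"rz":0},
    {"dx":0,"dy":-0.83,"dz":0,"rx":0,"ry":0,"rz":0},
    {"dx":0,"dy":0,"dz":0,"rx":0,"ry":0,"rz":0},
    {"dx":0,"dy":0,"dz":0,"rx":0,"ry":0,"rz":0},
    {"dx":0,"dy":0,"dz":0,"rx":0,"ry":0,"rz":0},
    {"dx":0,"dy":0,"dz":0,"rx":0,"ry":0,"rz":0},
    {"dx":0,"dy":0,"dz":0,"rx":0,"ry":0,"rz":0},
    {"dx":0,"dy":0,"dz":0,"rx":0,"ry":0,"rz":0},
    {"dx":0,"dy":0,"dz":0,"rx":0,"ry":0,"rz":0},
    {"dx":0,"dy":0,"dz":0,"rx":0,"ry":0,"rz":0},
  ],
  claw=100,
)

```text
t: 20.55
tcp_pos: [0.4511, -0.3427, 0.165]
tool_rot: [0.99, -0.13, 0.053, -0.005]
force: [-0.6, 0.7, -0.4]
finger_gap: 0.997
gripper_force: 0.0
```

```bash
python3 snap.py w6
python3 - <<'E'
from h import *
import json
m=json.load(open("w6.json"));a=cv2.imread("pics/w6.png");b=cv2.GaussianBlur(a,(3,3),0)
R=[60,100,140,180,200,220,240,260]
for r in R:
    g=np.abs(np.gradient(b[r,240:400].astype(float),axis=0)).sum(-1)
    print(r,[(j+240,round(g[j])) for j in range(1,159) if g[j]>12 and g[j]>=g[j-1] and g[j]>g[j+1]])
for c in(316,320,324):
    g=np.abs(np.gradient(b[:360,c].astype(float),axis=0)).sum(-1)
    print("col",c,[(j,round(g[j])) for j in range(1,359) if g[j]>10 and g[j]>=g[j-1] and g[j]>g[j+1]])
T=np.array([.4385,-.3640,.0095]);d=np.array([np.cos(np.radians(-15.5)),np.sin(np.radians(-15.5)),0])
print("expected butt,mid,ferrule,tip",proj(m,[T-d*.065,T,T+d*.06,T+d*.149]).round(0).tolist())
E
```

```text
20.55 [ 0.4511 -0.3427  0.165 ] [ 0.9901 -0.1303  0.0526 -0.0052] [-0.89   0.509  1.71   0.106  0.855  0.876] cam [ 0.51  -0.362  0.314]
60 [(331, 13), (352, 15), (365, 14)]
100 [(349, 16), (365, 14), (383, 25)]
140 [(349, 15), (364, 16)]
180 [(330, 24), (342, 48), (369, 29), (372, 26), (376, 13), (380, 15)]
200 [(305, 17), (342, 41), (346, 16), (368, 40)]
220 [(282, 15), (341, 50), (345, 14), (367, 41)]
240 [(256, 18), (341, 53), (345, 14), (367, 40)]
260 [(341, 47), (344, 14), (366, 40)]
col 316 [(44, 19), (188, 24)]
col 320 [(47, 15), (51, 12), (188, 16)]
col 324 [(52, 18), (184, 22)]
expected butt,mid,ferrule,tip [[352.0, 334.0], [355.0, 254.0], [357.0, 175.0], [360.0, 48.0]]
```

View pics/w6.png

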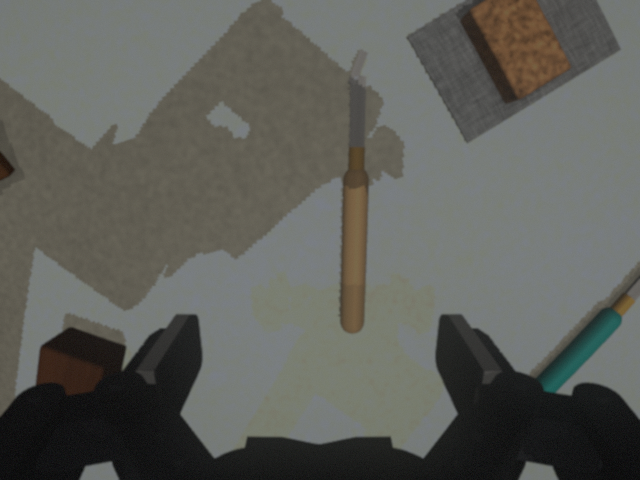

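The knife's butt is at (352,333), ferrule edge at (356,172) and tip at (361,50), all within a pixel of the prediction for its middle at (0.4385, −0.364). I need to correct the leftover tilt and then descend.

Run:
```python
from h import *
x=sensors.sense();R=Rr.from_euler('z',-15.5,degrees=True)*Rr.from_euler('x',180,degrees=True)
print((np.degrees((R*Rr.from_quat(x["tool_rot"]).inv()).as_rotvec())/30).round(3),((np.array([.4385,-.364,.004])-x["tcp_pos"])/.025).round(2))
```

```text
[ 0.007  0.202 -0.017] [-0.5  -0.85 -6.44]
```

Request:
move_arm(
  targets=[
    {"dx":-0.25,"dy":-0.43,"dz":-0.3,"rx":0.003,"ry":0.1,"rz":-0.008},
    {"dx":-0.25,"dy":-0.42,"dz":-0.3,"rx":0.004,"ry":0.102,"rz":-0.009},
    {"dx":0,"dy":0,"dz":-0.8,"rx":0,"ry":0,"rz":0},
    {"dx":0,"dy":0,"dz":-0.8,"rx":0,"ry":0,"rz":0},
    {"dx":0,"dy":0,"dz":-0.8,"rx":0,"ry":0,"rz":0},
    {"dx":0,"dy":0,"dz":-0.8,"rx":0,"ry":0,"rz":0},
    {"dx":0,"dy":0,"dz":-0.8,"rx":0,"ry":0,"rz":0},
    {"dx":0,"dy":0,"dz":-0.8,"rx":0,"ry":0,"rz":0},
    {"dx":0,"dy":0,"dz":-0.8,"rx":0,"ry":0,"rz":0},
    {"dx":0,"dy":0,"dz":-0.26,"rx":0,"ry":0,"rz":0},
  ],
)

```text
t: 21.85
tcp_pos: [0.4382, -0.3635, 0.0024]
tool_rot: [0.991, -0.135, -0.001, -0.001]
force: [-0.5, 0.0, 0.3]
finger_gap: 1.001
gripper_force: 0.0
```

Request:
move_arm(
  targets=[
    {"dx":0,"dy":0,"dz":0,"rx":0,"ry":0,"rz":0},
    {"dx":0,"dy":0,"dz":0,"rx":0,"ry":0,"rz":0},
    {"dx":0,"dy":0,"dz":0,"rx":0,"ry":0,"rz":0},
    {"dx":0,"dy":0,"dz":0,"rx":0,"ry":0,"rz":0},
    {"dx":0,"dy":0,"dz":0,"rx":0,"ry":0,"rz":0},
    {"dx":0,"dy":0,"dz":0,"rx":0,"ry":0,"rz":0},
    {"dx":0,"dy":0,"dz":0,"rx":0,"ry":0,"rz":0},
    {"dx":0,"dy":0,"dz":0,"rx":0,"ry":0,"rz":0},
    {"dx":0,"dy":0,"dz":0,"rx":0,"ry":0,"rz":0},
    {"dx":0,"dy":0,"dz":0,"rx":0,"ry":0,"rz":0},
  ],
  claw=0,
  newtons=100,
)

```text
t: 23.1
tcp_pos: [0.4389, -0.3642, 0.0045]
tool_rot: [0.991, -0.135, 0.0, 0.001]
force: [-0.7, 0.7, 6.0]
finger_gap: 0.178
gripper_force: 97.9
```

Run:
```python
from h import *
x=sensors.sense();s=x["tcp_pos"];print(x["t"],s.round(4),x["force"].round(1),x["finger_gap"],x["gripper_force"],(2*np.degrees(np.arctan2(*x["tool_rot"][[1,0]]))).round(2))
p=[0.552046,0.020359,0.087027]
for n in(.105,.065):print(rackpt(p,.088,.096,n).round(4),((rackpt(p,.088,.096,n)-s)/.025).round(2))
```

```text
23.1 [ 0.4389 -0.3642  0.0045] [-0.7  0.7  6. ] 0.17757561762779106 97.86460876464844 -15.49
[0.572  0.1185 0.1517] [ 5.32 19.31  5.88]
[0.5907 0.1201 0.1163] [ 6.07 19.37  4.47]
```

Request:
move_arm(
  targets=[
    {"dx":0,"dy":0,"dz":0.6,"rx":0,"ry":0,"rz":0},
    {"dx":0,"dy":0,"dz":1,"rx":0,"ry":0,"rz":0},
    {"dx":0,"dy":0,"dz":1,"rx":0,"ry":0,"rz":0},
    {"dx":0.2,"dy":0.8,"dz":0.7,"rx":0,"ry":0,"rz":0.228},
    {"dx":0.2,"dy":0.8,"dz":0.7,"rx":0,"ry":0,"rz":0.228},
    {"dx":0.2,"dy":0.8,"dz":0.7,"rx":0,"ry":0,"rz":0.227},
    {"dx":0.2,"dy":0.8,"dz":0.6,"rx":0.02,"ry":-0.233,"rz":0},
    {"dx":0.2,"dy":0.8,"dz":0.6,"rx":0.02,"ry":-0.233,"rz":0},
    {"dx":0.2,"dy":0.8,"dz":0.6,"rx":0.02,"ry":-0.233,"rz":0},
    {"dx":0.2,"dy":0.8,"dz":0.6,"rx":0.02,"ry":-0.233,"rz":0},
  ],
)

```text
t: 24.35
tcp_pos: [0.4738, -0.2232, 0.1827]
tool_rot: [0.969, 0.043, 0.245, -0.009]
force: [0.6, 0.4, 0.2]
finger_gap: 0.177
gripper_force: 98.0
```

Request:
move_arm(
  targets=[
    {"dx":0.3,"dy":1,"dz":0,"rx":0,"ry":0,"rz":0},
    {"dx":0.3,"dy":1,"dz":0,"rx":0,"ry":0,"rz":0},
    {"dx":0.3,"dy":1,"dz":0,"rx":0,"ry":0,"rz":0},
    {"dx":0.3,"dy":1,"dz":0,"rx":0,"ry":0,"rz":0},
    {"dx":0.3,"dy":1,"dz":0,"rx":0,"ry":0,"rz":0},
    {"dx":0.3,"dy":1,"dz":0,"rx":0,"ry":0,"rz":0},
    {"dx":0.3,"dy":1,"dz":0,"rx":0,"ry":0,"rz":0},
    {"dx":0.3,"dy":1,"dz":0,"rx":0,"ry":0,"rz":0},
    {"dx":0.3,"dy":1,"dz":0,"rx":0,"ry":0,"rz":0},
    {"dx":0.3,"dy":1,"dz":0,"rx":0,"ry":0,"rz":0},
  ],
)

```text
t: 25.6
tcp_pos: [0.5487, 0.0272, 0.1818]
tool_rot: [0.969, 0.042, 0.243, -0.01]
force: [-0.5, -0.3, -0.8]
finger_gap: 0.18
gripper_force: 98.0
```

```bash
cat >> st.py <<'E'
for n in(.105,.065,.045):print(n,((rackpt(p,.088,.096,n)-s)/.025).round(2))
E
python3 st.py
```

```text
t 25.6 s,y,n mm [ 74.6   7.1 146.2] F s,y,n [-0.9 -0.2 -0.5] torque [ 0.03  0.31 -0.03] gap 0.18 roterr [ 0.03  0.12 -0.02]
0.105 [ 0.93  3.65 -1.2 ]
0.065 [ 1.68  3.72 -2.62]
0.045 [ 2.05  3.75 -3.32]
```

Request:
move_arm(
  targets=[
    {"dx":0.23,"dy":0.93,"dz":-0.3,"rx":0,"ry":0,"rz":0},
    {"dx":0.23,"dy":0.93,"dz":-0.3,"rx":0,"ry":0,"rz":0},
    {"dx":0.23,"dy":0.93,"dz":-0.3,"rx":0,"ry":0,"rz":0},
    {"dx":0.23,"dy":0.93,"dz":-0.3,"rx":0,"ry":0,"rz":0},
    {"dx":0.19,"dy":0,"dz":-0.355,"rx":0,"ry":0,"rz":0},
    {"dx":0.19,"dy":0,"dz":-0.355,"rx":0,"ry":0,"rz":0},
    {"dx":0.19,"dy":0,"dz":-0.355,"rx":0,"ry":0,"rz":0},
    {"dx":0.19,"dy":0,"dz":-0.355,"rx":0,"ry":0,"rz":0},
    {"dx":0,"dy":0,"dz":0,"rx":0,"ry":0,"rz":0},
    {"dx":0,"dy":0,"dz":0,"rx":0,"ry":0,"rz":0},
  ],
)

```text
t: 26.85
tcp_pos: [0.5906, 0.1186, 0.1154]
tool_rot: [0.969, 0.042, 0.242, -0.01]
force: [-0.5, 0.3, -0.8]
finger_gap: 0.178
gripper_force: 98.1
```

```bash
python3 snap.py w7; python3 st.py
python3 - <<'E'
from h import *
b=cv2.GaussianBlur(cv2.imread("pics/w7.png"),(3,3),0)
def ed(l,lab,k,off=0):
    g=np.abs(np.gradient(l.astype(float),axis=0)).sum(-1);print(lab,[(j+off,round(g[j])) for j in range(1,len(g)-1) if g[j]>k and g[j]>=g[j-1] and g[j]>g[j+1]])
for r in(120,190,230,250):ed(b[r,200:640],f"row{r}",14,200)
for c in(314,318,322,250):ed(b[80:300,c],f"col{c}",8,80)
E
```

```text
26.85 [0.5906 0.1186 0.1154] [ 0.9693  0.0418  0.2421 -0.01  ] [-0.009  0.583  1.959  0.376  0.12   1.112] cam [0.592 0.118 0.276]
t 26.9 s,y,n mm [87.5 94.6 64.5] F s,y,n [-0.7 -0.4  0.1] torque [ 0.    0.29 -0.02] gap 0.176 roterr [0.04 0.07 0.04]
0.105 [-0.74 -0.01  1.44]
0.065 [0.   0.05 0.03]
0.045 [ 0.38  0.09 -0.68]
row120 [(227, 72), (299, 14), (303, 15), (333, 20), (336, 16), (438, 28), (450, 25), (474, 18), (562, 26), (572, 24), (583, 29), (599, 15), (610, 15)]
row190 [(231, 72), (244, 36), (259, 44), (270, 46), (284, 50), (289, 22), (293, 16), (345, 24), (431, 33), (434, 25), (446, 21), (476, 22), (496, 42), (509, 37), (517, 39), (545, 17), (566, 37), (578, 18), (586, 23), (624, 24)]
row230 [(233, 65), (293, 18), (343, 16), (419, 24), (434, 21), (473, 24), (528, 26), (616, 22), (634, 28)]
row250 [(235, 79), (294, 16), (342, 16), (420, 25), (432, 22), (470, 16), (528, 25), (612, 18), (629, 27)]
col314 [(110, 30), (162, 13)]
col318 [(110, 26), (162, 12)]
col322 [(110, 29), (162, 9)]
col250 [(168, 42), (171, 10), (216, 30), (282, 26)]
```

View pics/w7.png

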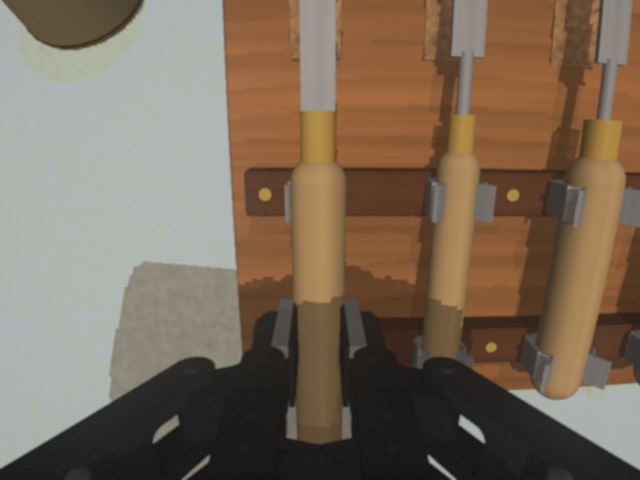

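Run:
```python
from h import *
import json
m=json.load(open("w7.json"));p=[0.552046,0.020359,0.087027]
def loc(px,n):
    o,d=ray(m,px);return (least_squares(lambda v:o+d*v[0]-rackpt(p,v[1],v[2],n),[1,.1,0]).x[1:]*1000).round(1)
print("board L",loc((231,190),0),loc((235,250),0),"batten L end",loc((247,190),.016),"bolt",loc((264.5,195),.016))
print("batten edges",loc((250,168),.016),loc((250,216),.016))
n=.0645+.005
print("held y",loc((319,190),n),loc((318.2,240),n),"ferrule",loc((318,162),n),"blade",loc((318.5,50),n))
print("chisel ferrule",loc((458,153),.027),"vee ferrule",loc((600,158),.0305),"chisel axis",loc((454,250),.027))
print("bolts mid 1-2",loc((513,195.5),.016))
print("jaw outer L lip/low",loc((284.5,190),.040),loc((284.5,190),.0175))
```

```text
board L [128.9 138.2] [ 96.9 138. ] batten L end [131.6 127.2] bolt [129.2 119.1]
batten edges [141.8 125.3] [119.1 126.4]
held y [140.6  93.7] [123.1  93.9] ferrule [149.8  94. ] blade [184.4  93.8]
chisel ferrule [149.8  33.3] vee ferrule [149.4 -31.1] chisel axis [105.6  31. ]
bolts mid 1-2 [129.3   0.7]
jaw outer L lip/low [135.6 107.6] [131.8 109.5]
```

In the wrist view the knife hangs over the left pair. Its ferrule edge (318,162) resolves to the same height up the slope as the chisel's (458,153). It needs about +1 mm across, then the push.

Request:
move_arm(
  targets=[
    {"dx":0.152,"dy":0.027,"dz":-0.288,"rx":0,"ry":0,"rz":0},
    {"dx":0.152,"dy":0.027,"dz":-0.288,"rx":0,"ry":0,"rz":0},
    {"dx":0.152,"dy":0.027,"dz":-0.288,"rx":0,"ry":0,"rz":0},
    {"dx":0.028,"dy":0.0024,"dz":-0.053,"rx":0,"ry":0,"rz":0},
    {"dx":0.028,"dy":0.0024,"dz":-0.053,"rx":0,"ry":0,"rz":0},
    {"dx":0.028,"dy":0.0024,"dz":-0.053,"rx":0,"ry":0,"rz":0},
    {"dx":0.028,"dy":0.0024,"dz":-0.053,"rx":0,"ry":0,"rz":0},
    {"dx":0.028,"dy":0.0024,"dz":-0.053,"rx":0,"ry":0,"rz":0},
    {"dx":0.028,"dy":0.0024,"dz":-0.053,"rx":0,"ry":0,"rz":0},
    {"dx":0,"dy":0,"dz":0,"rx":0,"ry":0,"rz":0},
  ],
)

```text
t: 28.15
tcp_pos: [0.606, 0.1215, 0.0866]
tool_rot: [0.969, 0.042, 0.243, -0.01]
force: [-3.1, 0.4, 4.9]
finger_gap: 0.175
gripper_force: 99.4
```

```bash
python3 st.py
```

```text
t 28.15 s,y,n mm [87.6 96.1 31.5] F s,y,n [-0.4  0.7  5.7] torque [-0.07  0.31 -0.02] gap 0.175 roterr [0.04 0.11 0.01]
0.105 [-1.36 -0.12  2.6 ]
0.065 [-0.61 -0.06  1.19]
0.045 [-0.24 -0.02  0.48]
```

Request:
move_arm(
  targets=[
    {"dx":0.028,"dy":0.0024,"dz":-0.053,"rx":0,"ry":0,"rz":0},
    {"dx":0.028,"dy":0.0024,"dz":-0.053,"rx":0,"ry":0,"rz":0},
    {"dx":0.028,"dy":0.0024,"dz":-0.053,"rx":0,"ry":0,"rz":0},
    {"dx":0.028,"dy":0.0024,"dz":-0.053,"rx":0,"ry":0,"rz":0},
    {"dx":0.028,"dy":0.0024,"dz":-0.053,"rx":0,"ry":0,"rz":0},
    {"dx":0,"dy":0,"dz":0,"rx":0,"ry":0,"rz":0},
    {"dx":0,"dy":0,"dz":0,"rx":0,"ry":0,"rz":0},
    {"dx":0,"dy":0,"dz":0,"rx":0,"ry":0,"rz":0},
    {"dx":0,"dy":0,"dz":0,"rx":0,"ry":0,"rz":0},
    {"dx":0,"dy":0,"dz":0,"rx":0,"ry":0,"rz":0},
  ],
)

```text
t: 29.4
tcp_pos: [0.61, 0.1217, 0.0791]
tool_rot: [0.969, 0.042, 0.242, -0.01]
force: [3.8, 1.4, -4.4]
finger_gap: 0.179
gripper_force: 98.3
```

```bash
python3 st.py
```

```text
t 29.4 s,y,n mm [87.6 96.  23.1] F s,y,n [ 1.4  1.  -5.7] torque [0.11 0.19 0.04] gap 0.179 roterr [0.05 0.07 0.01]
0.105 [-1.52 -0.13  2.9 ]
0.065 [-0.77 -0.07  1.49]
0.045 [-0.4  -0.03  0.78]
```

Both clips have snapped and are pulling. A little follow-through (1.5 mm), then check and release.

Request:
move_arm(
  targets=[
    {"dx":0.014,"dy":0.0012,"dz":-0.027,"rx":0,"ry":0,"rz":0},
    {"dx":0.014,"dy":0.0012,"dz":-0.027,"rx":0,"ry":0,"rz":0},
    {"dx":0,"dy":0,"dz":0,"rx":0,"ry":0,"rz":0},
    {"dx":0,"dy":0,"dz":0,"rx":0,"ry":0,"rz":0},
    {"dx":0,"dy":0,"dz":0,"rx":0,"ry":0,"rz":0},
    {"dx":0,"dy":0,"dz":0,"rx":0,"ry":0,"rz":0},
    {"dx":0,"dy":0,"dz":0,"rx":0,"ry":0,"rz":0},
    {"dx":0,"dy":0,"dz":0,"rx":0,"ry":0,"rz":0},
    {"dx":0,"dy":0,"dz":0,"rx":0,"ry":0,"rz":0},
    {"dx":0,"dy":0,"dz":0,"rx":0,"ry":0,"rz":0},
  ],
)

```text
t: 30.65
tcp_pos: [0.6104, 0.1218, 0.0779]
tool_rot: [0.969, 0.042, 0.242, -0.01]
force: [0.9, 0.0, -3.0]
finger_gap: 0.176
gripper_force: 98.7
```

```bash
python3 st.py
```

```text
t 30.65 s,y,n mm [87.4 96.  21.8] F s,y,n [-0.6 -0.1 -3.1] torque [ 0.01  0.23 -0.06] gap 0.176 roterr [0.04 0.07 0.01]
0.105 [-1.54 -0.13  2.95]
0.065 [-0.79 -0.07  1.54]
0.045 [-0.41 -0.04  0.83]
```

Request:
move_arm(
  targets=[
    {"dx":0,"dy":0,"dz":0,"rx":0,"ry":0,"rz":0},
    {"dx":0,"dy":0,"dz":0,"rx":0,"ry":0,"rz":0},
    {"dx":0,"dy":0,"dz":0,"rx":0,"ry":0,"rz":0},
    {"dx":0,"dy":0,"dz":0,"rx":0,"ry":0,"rz":0},
    {"dx":0,"dy":0,"dz":0,"rx":0,"ry":0,"rz":0},
    {"dx":-0.14,"dy":-0.012,"dz":0.265,"rx":0,"ry":0,"rz":0},
    {"dx":-0.28,"dy":-0.024,"dz":0.53,"rx":0,"ry":0,"rz":0},
    {"dx":-0.28,"dy":-0.024,"dz":0.53,"rx":0,"ry":0,"rz":0},
    {"dx":-0.28,"dy":-0.024,"dz":0.53,"rx":0,"ry":0,"rz":0},
    {"dx":-0.28,"dy":-0.024,"dz":0.53,"rx":0,"ry":0,"rz":0},
  ],
  claw=45,
)

```text
t: 31.9
tcp_pos: [0.5786, 0.1191, 0.138]
tool_rot: [0.969, 0.042, 0.242, -0.01]
force: [-0.4, 0.5, -0.6]
finger_gap: 0.451
gripper_force: 0.0
```

```bash
python3 snap.py w8; python3 st.py
python3 - <<'E'
from h import *
import json
m=json.load(open("w8.json"));b=cv2.GaussianBlur(cv2.imread("pics/w8.png"),(3,3),0)
p=[0.552046,0.020359,0.087027]
def ed(l,lab,k,off=0):
    g=np.abs(np.gradient(l.astype(float),axis=0)).sum(-1);print(lab,[(j+off,round(g[j])) for j in range(1,len(g)-1) if g[j]>k and g[j]>=g[j-1] and g[j]>g[j+1]])
E0=proj(m,[rackpt(p,.148,.096,.027),rackpt(p,.148,.032,.027)]);print(E0.round(0))
for e in E0:ed(b[90:230,int(e[0])],"col",8,90)
im=cv2.cvtColor(cams.snapshot("top"),cv2.COLOR_RGB2BGR);cv2.imwrite("pics/top8.png",im)
w=cv2.resize(cv2.imread("pics/w8.png"),(480,360),interpolation=3);t=cv2.resize(im[90:290,200:378],(320,360))
cv2.imwrite("pics/v8.png",np.hstack([w,t]))
E
```

```text
31.9 [0.5786 0.1191 0.138 ] [ 0.9693  0.0422  0.2422 -0.0101] [-0.009  0.528  1.974  0.283  0.158  1.206] cam [0.58  0.119 0.298]
t 31.95 s,y,n mm [87.9 96.2 91.2] F s,y,n [ 0.  -0.3  1.4] torque [-0.02  0.19 -0.  ] gap 0.454 roterr [ 0.05  0.15 -0.  ]
0.105 [-0.25 -0.03  0.49]
0.065 [ 0.5   0.03 -0.92]
0.045 [ 0.87  0.07 -1.63]
[[317. 152.]
 [447. 153.]]
col [(115, 30), (148, 10)]
col [(115, 28), (149, 12)]
```

View pics/v8.png

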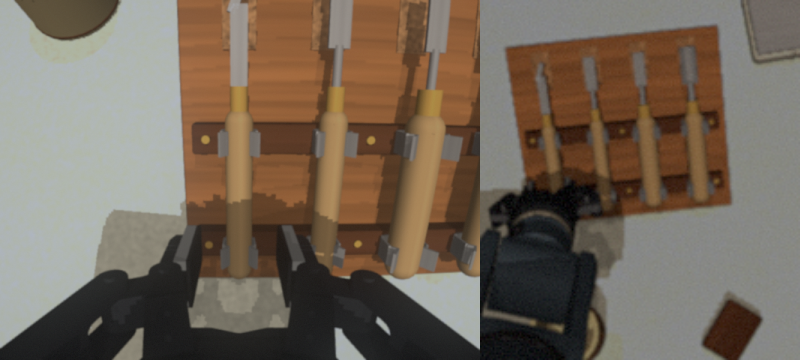

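The final view shows all four tools in line. The knife's ferrule edge is at row 148 and the chisel's at 149, and both clips are over each handle. The block is in place, and the part of the pot that the arm leaves visible is too. The robot is clear, so I hand in.

```bash
python3 -c "
from station import order
print(order.sign_off())"
```

```text
the job is handed in; nothing more can be done
None
```

The gouge is clipped into the empty wide pair and the knife into the empty narrow pair, both blade up and centred, and the job was handed in at about 32 s; the sign-off gave no verdict.

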